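Lift the drip box's flush grille out for washing

TASK

The slotted grille of the drip box has to go to the wash-up: it lies flush in its box, so press down its dimpled end until the spring catch gives and that end drops into the sump, which tips the plain end up, and leaves the grille leaning there. Then take the raised plain end, lift the grille clear out of the box and lay it flat in the steel wash tray: set it down in the grip rather than dropping it, do not ram it into the box, let go of it, and leave everything else on the table where it stands.

Things in the scene. Friction and masses are not known exactly. Their poses are not given: they have to be found in the camera images.
- grille: Loose slotted metal plate, 136 (x) x 50 (y) x 5 (z) mm, 0.1 to 0.2 kg. Origin: centre of its underside, z out of its top. +x end: solid pad 36 mm long with a round dimple; -x end: plain strip 14 mm long. It starts flat in the drip box, top level with the rim, 1.5 mm gap all round: no edge can be taken until it is tipped. Grip the raised plain end across its 50 mm width, from above.
- grille_dimple (a point): Centre of the finger dimple on the grille's top face, 20 mm from its +x end, over the sump. This is where to press.
- grille_plain_end (a point): Middle of the edge of the grille's plain (-x) end, at half its thickness. It rises as the grille tips, to about 87 to 94 mm above the table.
- drip_box: Fixed steel box, 149 (x) x 63 (y) x 57 (z) mm, 5 mm walls, black drain plug on its +x end. Origin: centre of its underside, z up; the grille lies along its x. Inside, a ledge 52 mm high carries the grille from the -x wall to x = 4 mm; from there to the +x wall (x = 69.5 mm) is the open sump, 53 mm wide, floor at 4 mm height. Steel slides easily on steel here.
- wash_tray: Fixed shallow open steel tray, 200 (x) x 130 (y) x 28 (z) mm outside with 3 mm walls and a 3 mm floor. Origin: centre of its underside on the table, z up. The grille is to lie flat on its floor, either face up, its long side roughly along the tray's.
- portion_cups: Bystander: stack of small white cups, 61 mm across, 62 mm high; origin at the centre of its underside. To be left alone.
- sundae_spoon: Bystander: long spoon lying on the table, 32 x 187 (y) x 8 mm; origin at its middle, on the table. To be left alone.
- milk_tin: Bystander: tall narrow tin, 58 mm across, 72 mm high; origin at the centre of its underside. To be left alone.
- sump_edge (a point): Middle of the rounded top edge of the ledge (x = 4 mm, 52 mm high in the box), over which the grille pivots. Pushed down some 20 mm past the catch at the dimple, the grille slides until its +x end lies in the far bottom corner of the sump, and then stays leaning over this edge at 0.63 to 0.71 rad (about 40 degrees).
- catch_roller (a point): Centre of the spring roller catch in the box's +x end wall, 44 mm above the table, 4.5 mm behind the wall's inner face. It stands 4.5 mm out of the wall, just under the grille's end, and carries it. It resists a press on the dimple with up to roughly 6 to 10 N, gives way within 8 mm of travel, and the resistance then drops suddenly.

How it is judged:
By the outcome, as a careful person would: the job done as asked, in the order asked, and still so for the second after the job is handed in, with the robot touching nothing.
It also fails if it takes over 48 s, if anything falls off the work surface, if the arm or the gripper's body presses on something with over 40 N, if the wrist force passes 120 N, or if a joint passes its speed limit or range.

ROBOT

A 6-joint arm with a two-finger parallel gripper is mounted at the origin on a cart in front of the work surface, level with it; the furniture and walls round the work are solid. World frame = base frame: x ahead of the robot, y to its left, z up, the work surface at z = 0. Lengths are in m, angles in rad, forces in N, time in s.
With the tool pointing down it reaches from about 0.35 to 0.775 m from the base axis. Payload 5.5 kg.
Tool frame: the origin (TCP) lies midway between the tips of the shut fingers; the grasp point (between the pads) lies grasp_offset behind it (grasp_offset is the distance from the TCP to the grasp point, in m); z points along the fingers, y is the line along which they close (so a half turn about z gives the same grasp; the last joint's range is limited). The gripper opens to 85 mm and grips with 20 to 120 N. Pads are 22 mm wide; open, the fingers measure 114 mm over their backs; the gripper's body (76 mm by 85 mm) begins 54 mm behind the grasp point. The pads swing forward as they close: fully open they stand 13 mm farther back than shut.
Start: joints at [1.014, 0.313, 0.046, 1.304, 0, 1.431], TCP at [0.233, 0.526, 0.231] pointing down, gripper open.
Joint ranges: [-2.76, 2.76], [-0.86, 1.69], [-1.03, 1.26], [-2.2, 2.34], [-1.47, 1.5], [-3.14, 3.14]. Speed limits (rad/s): [2.57, 2.57, 3.14, 3.14, 3.14, 3.14].

INTERFACE

Orientations are given as a unit quaternion [w, x, y, z].
In Python, from workcell import * gives the robot as it stands.
- The arm moves only by the tool step_arm, never from a script. Its argument "deltas" is a list of rows, each a list of 7 numbers: the shift along the world's x, y, z in mm, then the turn, a rotation vector about the world's x, y, z in degrees, then the gripper's target within -1 to 1 (fully open at 1, half-way at 0, shut at -1). A call has 1 to 5 rows; each row shifts and turns the commanded pose from where the row before left it; what a row does not reach is not made up. A row lasts 1/10 s, in which the tool goes at most 50 mm and 8.59 degrees, less where a joint would pass 70% of its speed; a pose out of reach is approached as far as the arm can. A call is refused whole if a number of a shift passes 50 or a number of a turn 8.59, either way. A call with a gripper value outside its range is refused whole. The fingers move at their own pace and stop on an object; "newtons" is the grip in N (left out, the last holds). Time passes only in rows, so rows that do not move let the fingers close. It gives the time, the measured TCP pose, the force, the opening and the grip force at its end, in the units of the state.
- get_state(): the state, without advancing time (a new reading comes with each control period).
- read_camera(name): name is "side" or "top"; returns a dict with "image" (384x512x3 uint8, red, green, blue), "z_map" (384x512 float32, m along the optical axis (not along the pixel's ray), 0 where there is no reading), "K" (3x3 intrinsics, pixels), "dist_coeffs" ([k1, k2, p1, p2, k3] as OpenCV has them; the pictures are not rectified), "world_from_camera" (4x4, takes a point from camera to world coordinates). Camera axes: x right, y down, z forward; pixel columns grow to the right and rows downward; lengths in m; the calibration is good to about 2 mm. A picture is of the moment at which its call begins.
- hand_in(): hands the job in; it is judged then, once.
The state is a dict: "clock": time; "joint_pos": joint angles; "qvel": joint speeds; "tau": joint torques, N m; "tcp_pos": TCP position; "orientation": TCP orientation; "wrist_force": force on the tool from outside, world axes, zero at the start; "ft_torque": the same for the moment, N m; "finger_gap": finger opening in m; "grip_force": force on a finger pad.
Only numpy, scipy, OpenCV 4.12 (cv2) and the standard library are available. Lean on these libraries where they do the work, as an engineer would, in place of code of your own. Each camera call takes 0.05 s, during which the arm holds its last target. There are 200 camera calls.

## Working session

There is one attempt and no reset: what is moved stays moved. The work goes in short steps, Python scripts to look and compute and a tool call to move; the robot and the scene stay as the last step left them, time stands still between calls to the robot, and variables do not carry over. Pictures are saved under pics/ and viewed, at most 10 in all, crops included, and the job is handed in when it is done.

Besides the shell and the picture viewer there is one more tool, called after "Emit:" as name(argument=value, ...) on one line, values as JSON. step_arm: Moves the arm, as the interface text tells. Its arguments: {"type":"object","properties":{"deltas":{"type":"array","items":{"type":"array","items":{"type":"number"}}},"newtons":{"type":"number"}},"required":["deltas"]}

```bash
mkdir -p pics; cat > h.py <<'E'
import numpy as np, cv2
from workcell import *
def cloud(c):
    h,w=c['z_map'].shape
    uv=np.mgrid[0:h,0:w][::-1].reshape(2,-1).T.astype(np.float64)
    n=cv2.undistortPoints(uv[:,None],c['K'],np.array(c['dist_coeffs'],float))[:,0]
    z=c['z_map'].reshape(-1,1)
    P=np.hstack([n*z,z]); T=np.array(c['world_from_camera'])
    W=P@T[:3,:3].T+T[:3,3]; W[z[:,0]==0]=np.nan
    return W.reshape(h,w,3)
def plane(c,pts,zz):
    n=cv2.undistortPoints(np.array(pts,np.float64)[:,None],c['K'],np.array(c['dist_coeffs'],float))[:,0]
    T=np.array(c['world_from_camera']); d=np.c_[n,np.ones(len(n))]@T[:3,:3].T; o=T[:3,3]
    return o+d*((zz-o[2])/d[:,2])[:,None]
E
python3 - <<'E'
from h import *
s=get_state(); print({k:np.round(v,3).tolist() for k,v in s.items()})
for n in('top','side'):
    c=read_camera(n); np.savez(n+'0.npz',**c)
    print(n,np.round(c['world_from_camera'],3).tolist(),np.round(c['K'],1).tolist())
    cv2.imwrite(f'pics/{n}0.png',cv2.resize(c['image'][:,:,::-1],(768,576)))
E
```

```text
{'clock': 0.0, 'joint_pos': [1.014, 0.314, 0.045, 1.304, -0.0, 1.431], 'qvel': [0.001, 0.002, 0.0, -0.0, 0.001, 0.0], 'tau': [-0.001, -48.063, 29.853, 0.019, 0.0, -0.0], 'tcp_pos': [0.233, 0.525, 0.23], 'orientation': [-0.0, 0.207, 0.978, -0.001], 'wrist_force': [-0.124, -0.137, 0.204], 'ft_torque': [-0.016, -0.006, -0.012], 'grip_force': 0.0, 'finger_gap': 0.085}
top [[-0.006, -0.999, 0.033, 0.485], [-0.999, 0.004, -0.039, 0.266], [0.038, -0.033, -0.999, 0.918], [0.0, 0.0, 0.0, 1.0]] [[423.6, 0.0, 258.8], [0.0, 423.6, 190.0], [0.0, 0.0, 1.0]]
side [[0.903, -0.272, 0.332, 0.217], [-0.429, -0.607, 0.669, -0.318], [0.02, -0.746, -0.665, 0.651], [0.0, 0.0, 0.0, 1.0]] [[356.1, 0.0, 259.4], [0.0, 356.1, 190.5], [0.0, 0.0, 1.0]]
```

View pics/top0.png

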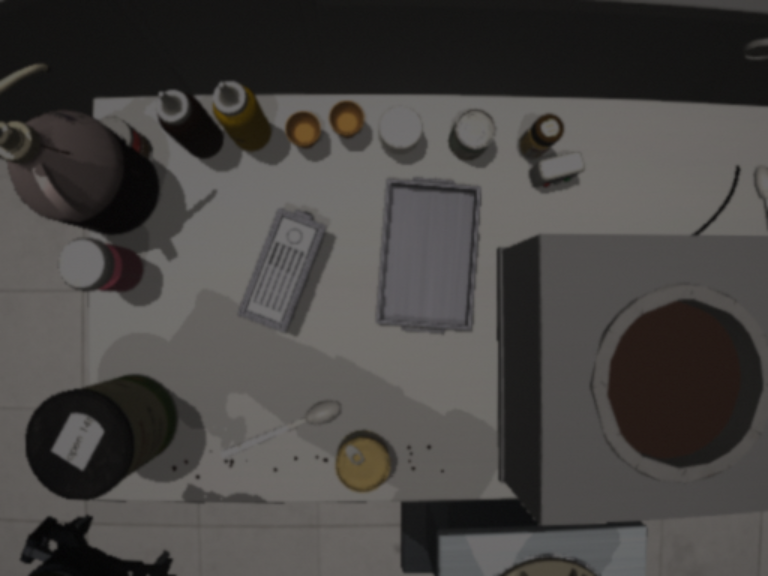

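View pics/side0.png

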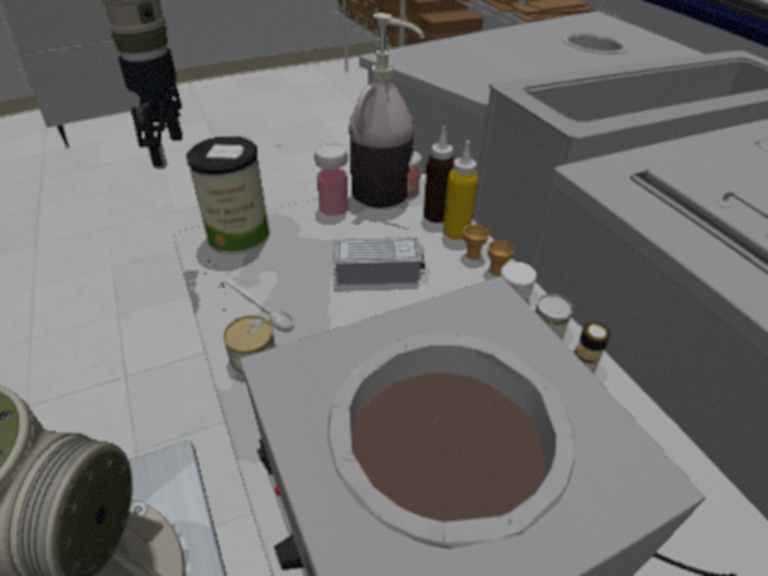

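The top view shows the box with the grille at about (284,268) of the 768-wide picture. The dimple is at (295,236) at the upper (far) end, beside the drain plug. The tray is at (429,255), and a tall machine stands right of column 500. The side view shows the box at (378,260); the tray is hidden behind the machine.

```bash
python3 - <<'E'
from h import *
c=dict(np.load('top0.npz')); W=cloud(c)
def rect(roi,lo,hi,name):
    x0,y0,x1,y1=[int(v/1.5) for v in roi]
    m=np.zeros(W.shape[:2],np.uint8); m[y0:y1,x0:x1]=((W[y0:y1,x0:x1,2]>lo)&(W[y0:y1,x0:x1,2]<hi))
    m=cv2.morphologyEx(m,cv2.MORPH_CLOSE,np.ones((3,3)))
    cs=max(cv2.findContours(m,cv2.RETR_EXTERNAL,cv2.CHAIN_APPROX_NONE)[0],key=cv2.contourArea)
    p=W[m>0]; print(name,'z',np.round(np.percentile(p[:,2],[5,50,95]),4),len(p))
    return cs[:,0].astype(float),m
for roi,lo,hi,zz,n in(((225,190,345,345),.045,.07,.057,'box'),((365,165,492,345),.012,.045,.028,'tray')):
    k,m=rect(roi,lo,hi,n); P=plane(c,k,zz)
    r=cv2.minAreaRect((P[:,:2]*1000).astype(np.float32)); print(r, cv2.boxPoints(r).round(1).tolist())
# dimple
print('dimple',plane(c,[[295/1.5,236/1.5]],.057))
# table height, machine
print('table',W[int(420/1.5),int(440/1.5)],'machine',W[int(300/1.5),int(570/1.5)],W[int(250/1.5),int(540/1.5)])
g=(c['image'].max(2)*2.0).clip(0,255).astype(np.uint8)
im=np.hstack([cv2.resize(c['image'][125:235,150:240,::-1],None,fx=5,fy=5,interpolation=2),])
cv2.imwrite('pics/box.png',cv2.convertScaleAbs(im,alpha=1.5))
# other things' tops
for n,u,v in(('cups',401,128),('jar',474,130),('tin',363,462),('mustard',232,95),('choc',174,104),('egg',347,118),('pump',12,140),('pink',85,262),('big',82,440),('spoon',322,411)):
    print(n,W[int(v/1.5),int(u/1.5)].round(3))
E
```

```text
box z [nan nan nan] 2651
((538.1117553710938, 376.7960510253906), (71.41036224365234, 161.3164825439453), 69.27983093261719) [[450.0, 371.8999938964844], [600.9000244140625, 314.8999938964844], [626.2000122070312, 381.70001220703125], [475.29998779296875, 438.70001220703125]]
tray z [nan nan nan] 1203
((556.7697143554688, 175.4601593017578), (136.08529663085938, 217.2020263671875), 85.32817077636719) [[443.0, 116.5], [659.5, 98.80000305175781], [670.5999755859375, 234.39999389648438], [454.1000061035156, 252.10000610351562]]
dimple [[0.58012136 0.35906113 0.057     ]]
table [ 0.318121    0.15691784 -0.00368946] machine [0.48992205 0.03731939 0.22687248] [0.54699906 0.06977906 0.22357372]
cups [0.729 0.215 0.06 ]
jar [0.726 0.115 0.07 ]
tin [0.273 0.268 0.055]
mustard [0.738 0.424 0.174]
choc [0.727 0.492 0.177]
egg [0.752 0.29  0.033]
pump [0.653 0.62  0.306]
pink [0.542 0.614 0.14 ]
big [0.331 0.596 0.19 ]
spoon [0.334 0.328 0.002]
```

View pics/box.png

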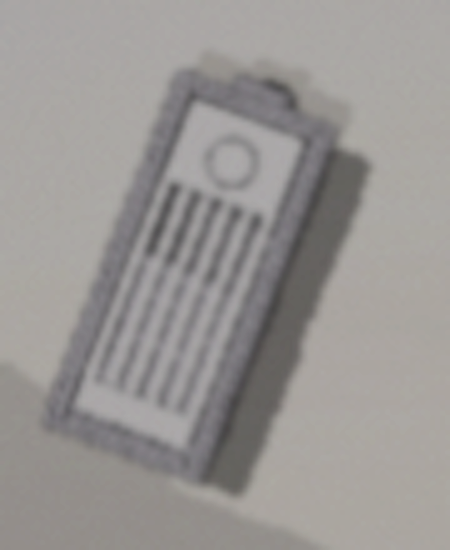

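The crop shows the grille's corners at about (195,97), (308,137), (187,448) and (75,408), with the dimple at (232,162) and the plug at (275,90). I'll use those on the plane z = 57 mm and check them against the given sizes.

```bash
python3 - <<'E'
from h import *
c=dict(np.load('top0.npz'))
f=lambda p:(np.array(p)+.5)/5-.5+[150,125]
P=plane(c,f([[195,97],[308,137],[187,448],[75,408],[232,162]]),.057)[:,:2]*1000
print(P.round(1)); 
print([np.linalg.norm(P[i]-P[(i+1)%4]).round(1) for i in range(4)])
# bright mask
roi=cv2.resize(c['image'][125:235,150:240],None,fx=5,fy=5,interpolation=2).max(2)
t=np.float32(roi); 
ax=(P[0]+P[1]-P[2]-P[3])/2; ctr=P[:4].mean(0); a=np.arctan2(ax[1],ax[0]); u=np.array([np.cos(a),np.sin(a)])
print('ctr',ctr,'yaw deg',np.degrees(a),'dimple local',(P[4]-ctr)@u,(P[4]-ctr)@[-u[1],u[0]])
# tray: corners of outer rim
W=cloud(c); im=cv2.convertScaleAbs(c['image'][105:230,240:330,::-1],alpha=1.5)
cv2.imwrite('pics/tray.png',cv2.resize(im,None,fx=4,fy=4,interpolation=2))
# side check of grille centre
s=dict(np.load('side0.npz'));print('side box',plane(s,[[378/1.5,249/1.5]],.057))
E
```

```text
[[607.5 375.6]
 [590.9 329.5]
 [464.6 378.7]
 [481.  424.2]
 [580.8 360.4]]
[np.float64(49.0), np.float64(135.5), np.float64(48.4), np.float64(135.5)]
ctr [536.02438639 376.9946366 ] yaw deg -21.15594182490629 dimple local 47.74769170682394 0.7053656431090429
side box [[0.53876359 0.37781079 0.057     ]]
```

View pics/tray.png

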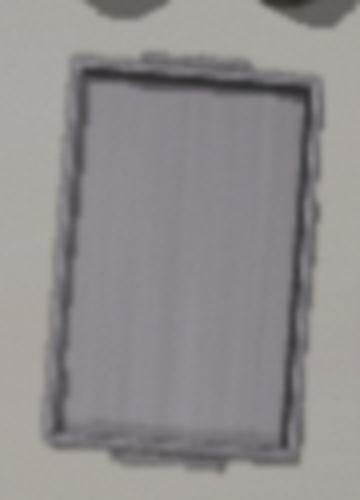

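```bash
python3 - <<'E'
from h import *
import workcell
c=dict(np.load('top0.npz'))
f=lambda p:(np.array(p)+.5)/4-.5+[240,105]
P=plane(c,f([[75,57],[323,78],[298,462],[45,445]]),.028)[:,:2]*1000
print(P.round(1),[np.linalg.norm(P[i]-P[(i+1)%4]).round(1) for i in range(4)]); ax=(P[0]+P[1]-P[2]-P[3])
print('ctr',P.mean(0),'yaw',np.degrees(np.arctan2(ax[1],ax[0])))
print('offset',getattr(workcell,'grasp_offset',None),[n for n in dir(workcell) if n[0]!='_'])
E
```

```text
[[665.  231.8]
 [654.4  99.2]
 [449.8 115.1]
 [459.8 248.7]] [np.float64(133.0), np.float64(205.2), np.float64(134.0), np.float64(206.0)]
ctr [557.23361206 173.71171407] yaw -4.561465041407948
offset 0.0187 ['MotionError', 'get_state', 'grasp_offset', 'hand_in', 'read_camera']
```

Emit:
step_arm(deltas=[[40,-19,0,0,0,0.6,-1],[40,-19,0,0,0,0.6,-1],[40,-19,0,0,0,0.6,-1],[40,-19,-10,0,0,0.5,-1],[40,-19,-20,0,0,0.5,-1]], newtons=40)

```text
clock: 0.6
tcp_pos: [0.435, 0.4305, 0.2023]
orientation: [0.001, 0.183, 0.983, 0.001]
wrist_force: [0.9, 0.7, -0.4]
finger_gap: 0.0126
grip_force: 0.0
```

Emit:
step_arm(deltas=[[37,-17.6,-15,0,0,0,-1],[37,-17.6,-25,0,0,0,-1],[37,-17.6,-30,0,0,0,-1],[37,-17.6,-40,0,0,0,-1],[0,0,-10,0,0,0,-1]])

```text
clock: 1.1
tcp_pos: [0.5773, 0.3589, 0.0812]
orientation: [-0.002, 0.186, 0.983, -0.002]
wrist_force: [-0.5, 0.1, -1.1]
finger_gap: -0.0
grip_force: 0.0
```

```bash
python3 - <<'E'
from h import *
from scipy.spatial.transform import Rotation as R
s=get_state();w,x,y,z=s['orientation'];r=R.from_quat([x,y,z,w]).as_matrix();t=s['tcp_pos']*1 if hasattr(s['tcp_pos'],'shape') else np.array(s['tcp_pos'])
print(t,r[:,1],np.degrees(np.arctan2(r[1,1],r[0,1])),r[:,2],s['wrist_force'],s['joint_pos'])
E
```

```text
[0.57730433 0.35891833 0.08124396] [ 0.36457654  0.93116106 -0.00479756] 68.618217130651 [-0.00457174 -0.00336218 -0.9999839 ] [-0.53136532  0.09127729 -1.14074079] [ 0.43876463  0.59190281  0.10733632  1.09179689 -0.00110153  0.81195748]
```

Emit:
step_arm(deltas=[[3,0.6,-10,0,0,0.2,-1],[0,0,-10,0,0,0,-1],[0,0,-4,0,0,0,-1],[0,0,-3,0,0,0,-1],[0,0,-3,0,0,0,-1]])

```text
clock: 1.6
tcp_pos: [0.5784, 0.3645, 0.0579]
orientation: [0.001, 0.181, 0.984, 0.001]
wrist_force: [0.5, 0.2, 0.2]
finger_gap: 0.0001
grip_force: 0.0
```

Emit:
step_arm(deltas=[[0,0,-2,0,0,0,-1],[0,0,-2,0,0,0,-1],[0,0,-2,0,0,0,-1]])

```text
clock: 1.9
tcp_pos: [0.5787, 0.3649, 0.0542]
orientation: [0.001, 0.181, 0.984, 0.002]
wrist_force: [-4.5, 0.8, 10.0]
finger_gap: -0.0
grip_force: 4.4
```

Emit:
step_arm(deltas=[[0,0,5,0,0,0,-1],[2,-4.5,2,0,0,0,-1],[0,0,0,0,0,0,-1],[0,0,-3,0,0,0,-1],[0,0,-3,0,0,0,-1]])

```text
clock: 2.4
tcp_pos: [0.5806, 0.3588, 0.0514]
orientation: [-0.0, 0.181, 0.983, -0.0]
wrist_force: [0.2, -0.8, 0.3]
finger_gap: -0.0003
grip_force: 0.2
```

Emit:
step_arm(deltas=[[0,0,-2,0,0,0,-1],[0,0,-2,0,0,0,-1],[0,0,-2,0,0,0,-1],[0,0,-2,0,0,0,-1]])

```text
clock: 2.8
tcp_pos: [0.5804, 0.359, 0.0435]
orientation: [-0.0, 0.181, 0.983, -0.0]
wrist_force: [0.4, -0.0, 0.1]
finger_gap: -0.0002
grip_force: 0.1
```

Emit:
step_arm(deltas=[[0,0,-4,0,0,0,-1],[0,0,-4,0,0,0,-1],[0,0,-3,0,0,0,-1],[0,0,-3,0,0,0,-1],[0,0,0,0,0,0,-1]])

```text
clock: 3.3
tcp_pos: [0.5803, 0.3588, 0.0292]
orientation: [-0.0, 0.181, 0.983, -0.0]
wrist_force: [0.1, 0.1, 0.2]
finger_gap: -0.0001
grip_force: 0.0
```

```bash
python3 - <<'E'
from h import *
c=read_camera('side'); np.savez('side1.npz',**c)
cv2.imwrite('pics/s1.png',cv2.resize(cv2.convertScaleAbs(c['image'][110:210,190:310,::-1],alpha=1.4),None,fx=5,fy=5,interpolation=2))
E
```

```text
(no output)
```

View pics/s1.png

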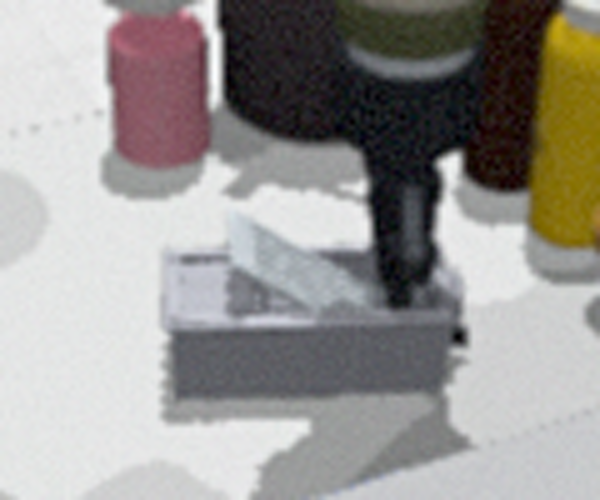

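The side view shows the grille leaning in the box. Its plain end is up at about (236,235) in the crop, and the fingers are in the sump at (400,280). Next I go up and look.

Emit:
step_arm(deltas=[[0,0,25,0,0,0,-1],[0,0,40,0,0,0,-1],[0,0,40,0,0,0,-1],[0,0,40,2.9,7.5,0,-0.5],[-10,0,30,2.9,7.5,0,0.6]])

```text
clock: 3.85
tcp_pos: [0.5701, 0.3602, 0.2054]
orientation: [-0.131, 0.178, 0.975, 0.027]
wrist_force: [1.2, 1.4, 0.3]
finger_gap: 0.0283
grip_force: 0.0
```

Emit:
step_arm(deltas=[[0,0,0,2.9,7.5,0,1],[0,0,0,2.9,7.5,0,1],[0,0,0,2.5,6.5,0,1],[0,0,0,0,0,0,1]])

```text
clock: 4.25
tcp_pos: [0.5745, 0.3576, 0.1898]
orientation: [-0.313, 0.174, 0.932, 0.055]
wrist_force: [-0.1, -1.1, -2.8]
finger_gap: 0.0847
grip_force: 0.0
```

```bash
python3 - <<'E'
from h import *
from scipy.spatial.transform import Rotation as R
s=get_state();w,x,y,z=s['orientation'];r=R.from_quat([x,y,z,w]).as_matrix()
print(s['tcp_pos'],r[:,1].round(3),r[:,2].round(3),np.round(s['joint_pos'],3),s['finger_gap'])
ims=[]
for n,b in(('side',(120,190,200,290)),('top',(125,235,150,240))):
    c=read_camera(n); np.savez(n+'2.npz',**c)
    i=cv2.convertScaleAbs(c['image'][b[0]:b[1],b[2]:b[3],::-1],alpha=1.4)
    i=cv2.resize(i,None,fx=4.2,fy=4.2,interpolation=2); ims.append(cv2.copyMakeBorder(i,0,470-i.shape[0],0,0,0))
    W=cloud(c); B=(W[...,:2]*1000-[536,377]); u=np.array([.9326,-.3609]); v=np.array([.3609,.9326])
    X=B@u;Y=B@v;Z=W[...,2]*1000
    for yy in(-16,0,16):
        m=(abs(Y-yy)<5)&(X>-75)&(X<10)&(Z>62)&(Z<110); print(n,yy,m.sum(),end=' ')
        if m.sum()>5: print(np.polyfit(X[m],Z[m],1).round(3),X[m].min().round(1),Z[m].max().round(1))
cv2.imwrite('pics/two.png',np.hstack(ims)); print(ims[0].shape,ims[1].shape)
E
```

```text
[0.57448715 0.35757925 0.18981826] [ 0.359  0.933 -0.007] [-0.564  0.211 -0.798] [0.277 1.111 1.186 2.192 0.365 0.542] 0.08472371141436791
side -16 44 [-0.739 58.978] -41.0 90.5
side 0 32 [-0.745 59.34 ] -40.5 89.6
side 16 27 [-0.799 58.279] -40.1 90.3
top -16 70 [-0.765 57.234] -42.2 90.9
top 0 73 [-0.765 56.863] -41.8 92.0
top 16 76 [-0.752 57.21 ] -42.0 89.4
(470, 378, 3) (470, 378, 3)
```

View pics/two.png

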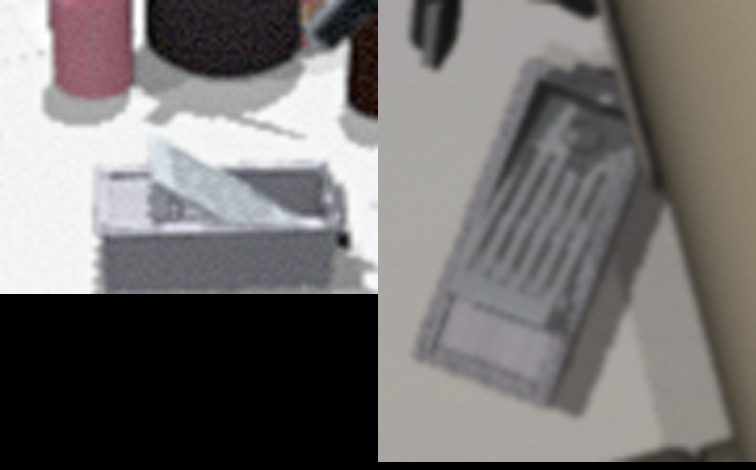

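The left panel (side view) shows the raised plain end at about (155,155). The right panel (top view) shows the plate edge across (505,300), with the arm at the right. Slopes of 0.74 to 0.80 give about 37°, with the plain end about 88 mm high at box x = -41, which agrees with the description.

Emit:
step_arm(deltas=[[-15,7,-10,-2.2,-5.6,0,1],[-15,7,-15,-2.1,-5.6,0,1],[-15,7,-15,0,0,0,1],[-10,5,-10,0,0,0,1],[0,0,0,0,0,0,1]])

```text
clock: 4.85
tcp_pos: [0.5251, 0.3842, 0.1633]
orientation: [-0.233, 0.173, 0.956, 0.044]
wrist_force: [-0.3, -0.5, 0.2]
finger_gap: 0.0854
grip_force: 0.0
```

```bash
cat > st.py <<'E'
from h import *
from scipy.spatial.transform import Rotation as R
import sys
s=get_state();w,x,y,z=s['orientation'];r=R.from_quat([x,y,z,w]).as_matrix();t=np.array(s['tcp_pos'])*1000
print(t.round(1),'y',r[:,1].round(3),'z',r[:,2].round(3),np.round(s['joint_pos'],3),np.round(s['wrist_force'],1),s['finger_gap'])
print('to go',np.round(np.array([499.7,391,74.5])-t,1))
E
python3 st.py
```

```text
[525.1 384.2 163.3] y [0.351 0.936 0.003] z [-0.431  0.165 -0.887] [0.364 0.794 0.573 1.719 0.312 0.663] [-0.3 -0.5  0.2] 0.0853721427605132
to go [-25.4   6.8 -88.8]
```

Emit:
step_arm(deltas=[[0,-1,-10,1.3,3.3,0.2,1],[0,-1,-15,1.3,3.3,0.2,1],[0,-1,-15,0,0,0,1],[0,0,-7,0,0,0,1],[0,0,0,0,0,0,1]])

```text
clock: 5.35
tcp_pos: [0.5288, 0.3799, 0.1133]
orientation: [-0.293, 0.168, 0.94, 0.054]
wrist_force: [-0.4, 0.4, 1.1]
finger_gap: 0.0859
grip_force: 0.0
```

```bash
sed -i 's/499.7,391,74.5/498.1,391.7,75.1/' st.py; python3 st.py
```

```text
[528.8 379.9 113.3] y [0.348 0.938 0.003] z [-0.533  0.2   -0.822] [0.329 0.921 0.634 1.774 0.37  0.589] [-0.4  0.4  1.1] 0.08590271221446111
to go [-30.7  11.8 -38.2]
```

Emit:
step_arm(deltas=[[-9,3.5,-10,0,0,0.3,1],[-8,3,-10,0,0,0.3,1],[-7,2.8,-9,0,0,0,1],[-6,2.2,-8,0,0,0,1],[0,0,0,0,0,0,1]])

```text
clock: 5.85
tcp_pos: [0.4981, 0.3921, 0.0764]
orientation: [-0.294, 0.163, 0.94, 0.052]
wrist_force: [-0.5, 0.1, 0.1]
finger_gap: 0.0851
grip_force: 0.0
```

```bash
python3 st.py; python3 - <<'E'
from h import *
c=read_camera('side')
cv2.imwrite('pics/g.png',cv2.resize(cv2.convertScaleAbs(c['image'][100:190,200:300,::-1],alpha=1.5),None,fx=6,fy=6,interpolation=2))
E
```

```text
[498.1 392.1  76.4] y [0.337 0.942 0.003] z [-0.536  0.194 -0.822] [0.36  0.888 0.476 1.644 0.38  0.608] [-0.5  0.1  0.1] 0.08505486313464118
to go [-0.  -0.4 -1.3]
```

View pics/g.png

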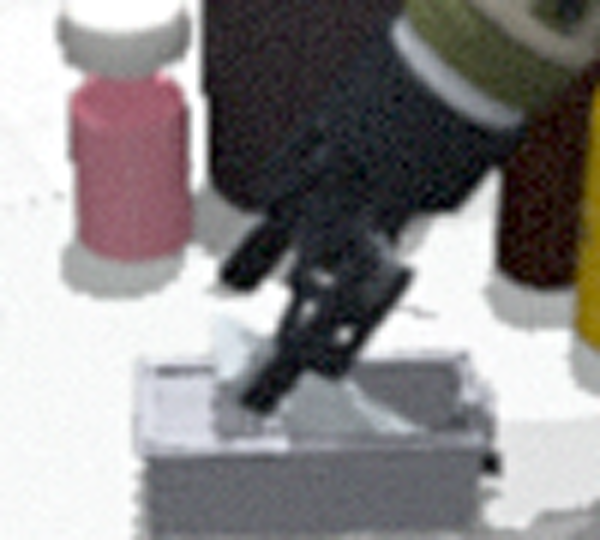

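The side view shows the fingers straddling the raised plain end: near finger tip at (262,400), plate corner at (220,330). Closing now.

Emit:
step_arm(deltas=[[0,-0.4,-1,0,0,-1.2,0.3],[0,0,0,0,0,0,-0.2],[0,0,0,0,0,0,-1],[0,0,0,0,0,0,-1],[0,0,0,0,0,0,-1]], newtons=60)

```text
clock: 6.4
tcp_pos: [0.4996, 0.3909, 0.0746]
orientation: [-0.294, 0.174, 0.938, 0.056]
wrist_force: [1.0, -1.2, 5.5]
finger_gap: 0.0479
grip_force: 61.1
```

```bash
python3 st.py
```

```text
[499.6 390.9  74.6] y [0.358 0.934 0.003] z [-0.532  0.206 -0.821] [0.354 0.883 0.462 1.629 0.388 0.624] [ 1.  -1.2  5.5] 0.047872623036822104
to go [-1.5  0.8  0.5]
```

Emit:
step_arm(deltas=[[-3,1.2,4,0,0,0,-1],[-5,2,10,0,0,0,-1],[-5,2,15,0,0,0,-1],[0,0,20,0,0,0,-1],[0,0,20,0,0,0,-1]])

```text
clock: 6.9
tcp_pos: [0.4849, 0.3967, 0.1443]
orientation: [-0.294, 0.173, 0.938, 0.055]
wrist_force: [0.2, -0.0, -0.3]
finger_gap: 0.0477
grip_force: 61.8
```

Emit:
step_arm(deltas=[[0,0,20,0,0,0,-1],[0,0,20,0,0,0,-1],[0,0,20,0,0,0,-1],[0,0,10,0,0,0,-1],[0,0,0,0,0,0,-1]])

```text
clock: 7.4
tcp_pos: [0.4861, 0.3967, 0.2148]
orientation: [-0.293, 0.173, 0.939, 0.056]
wrist_force: [-0.1, 0.2, -1.1]
finger_gap: 0.0475
grip_force: 61.9
```

```bash
python3 st.py;  python3 - <<'E'
from h import *
c=read_camera('side')
cv2.imwrite('pics/l.png',cv2.resize(cv2.convertScaleAbs(c['image'][70:190,190:320,::-1],alpha=1.5),None,fx=4.5,fy=4.5,interpolation=2))
E
```

```text
[486.1 396.7 214.8] y [0.357 0.934 0.004] z [-0.53   0.206 -0.822] [0.368 0.804 0.653 1.893 0.394 0.636] [-0.1  0.2 -1.1] 0.047536363943067414
to go [  12.    -5.  -139.7]
```

View pics/l.png

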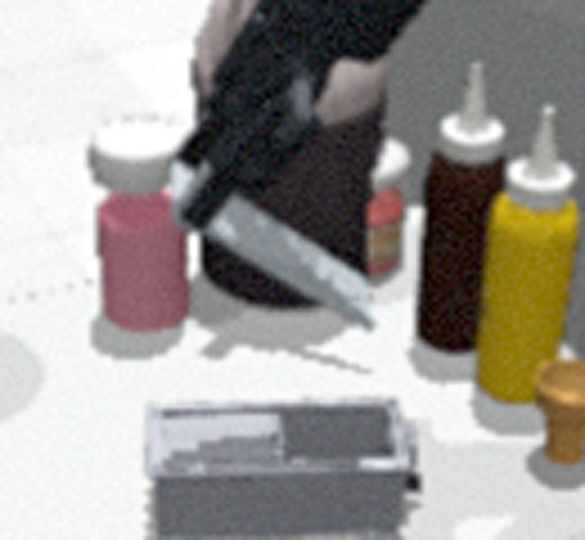

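The side view shows the grille clear of the box and firmly held: plain end at (185,190), far end at (370,320). Next I level it and carry it to the tray.

Emit:
step_arm(deltas=[[3,-35,0,-2.6,-6.7,0,-1],[3,-35,0,-2.6,-6.7,0,-1],[3,-35,0,-2.6,-6.7,0,-1],[3,-35,0,-2.6,-6.7,0,-1],[3,-35,0,-2.2,-5.6,0,-1]])

```text
clock: 7.95
tcp_pos: [0.5, 0.2199, 0.2121]
orientation: [0.001, 0.182, 0.983, -0.001]
wrist_force: [0.1, 1.1, -0.4]
finger_gap: 0.0477
grip_force: 62.1
```

Emit:
step_arm(deltas=[[1,-20,0,0,0,5.5,-1],[0,-20,0,0,0,5.5,-1],[0,0,0,0,0,5.4,-1],[0,0,0,0,0,0,-1]])

```text
clock: 8.35
tcp_pos: [0.5009, 0.1806, 0.2117]
orientation: [-0.002, 0.04, 0.999, -0.001]
wrist_force: [0.3, -0.1, -1.4]
finger_gap: 0.0475
grip_force: 62.2
```

```bash
cat > plate.py <<'E'
from h import *
exec(open('st.py').read())
c=read_camera('top');W=cloud(c)*1000;tr=np.array([557,174])
u=np.array([.9968,-.0795]);v=np.array([.0795,.9968]);B=W[...,:2]-tr;X=B@u;Y=B@v;Z=W[...,2]
m=(Z>t[2]-40)&(Z<t[2]+60)&(Z>12)&(abs(Y)<50)&(X>-25)&(X<85)
A=np.c_[X[m],Y[m],np.ones(m.sum())];k=np.linalg.lstsq(A,Z[m],rcond=None)[0]
for _ in range(4):
    e=abs(A@k-Z[m])<4; k=np.linalg.lstsq(A[e],Z[m][e],rcond=None)[0]
print('n',e.sum(),'slope x,y deg',np.degrees(np.arctan(k[:2])).round(1),'z at tray centre',k[2].round(1),'X',np.percentile(A[e,0],[1,99]).round(1),'Y',np.percentile(A[e,1],[2,98]).round(1))
r=cv2.minAreaRect(A[e,:2].astype(np.float32));print(r)
E
python3 plate.py
```

```text
[500.9 180.6 211.7] y [ 0.08   0.997 -0.002] z [-0.003 -0.001 -1.   ] [ 1.960e-01  2.400e-01 -1.000e-01  1.234e+00 -1.000e-03  2.760e-01] [ 0.3 -0.1 -1.4] 0.04749466629141386
to go [  -2.8  211.1 -136.6]
n 200 slope x,y deg [-2.7 -4.9] z at tray centre 220.5 X [-23.5  68.5] Y [16.4 28.2]
((21.972972869873047, 23.788349151611328), (12.845525741577148, 93.53081512451172), 87.59528350830078)
```

Emit:
step_arm(deltas=[[1,0,-25,-0.1,-1.5,0,-1],[0,0,-35,0,0,0,-1],[0,0,-35,0,0,0,-1],[0,0,-35,0,0,0,-1],[0,0,-25,0,0,0,-1]])

```text
clock: 8.9
tcp_pos: [0.501, 0.1815, 0.0547]
orientation: [0.011, 0.04, 0.999, -0.001]
wrist_force: [0.4, 0.0, -1.7]
finger_gap: 0.0476
grip_force: 62.1
```

Emit:
step_arm(deltas=[[0,0,-20,0,0,0,-1],[0,0,0,0,0,0,-1],[0,0,0,0,0,0,-1]])

```text
clock: 9.2
tcp_pos: [0.5024, 0.1815, 0.0373]
orientation: [0.012, 0.04, 0.999, -0.001]
wrist_force: [-0.0, -1.3, -1.7]
finger_gap: 0.0477
grip_force: 62.2
```

```bash
python3 plate.py
```

```text
[502.4 181.5  37.3] y [ 0.08   0.997 -0.001] z [ 0.023 -0.003 -1.   ] [ 0.201  0.36  -0.396  0.792 -0.008  0.281] [-0.  -1.3 -1.7] 0.047650473696689115
to go [ -4.3 210.2  37.8]
n 508 slope x,y deg [-1.1  0.3] z at tray centre 45.8 X [19.4 69. ] Y [-19.4  28.7]
((44.0918083190918, 4.726430892944336), (52.85421371459961, 50.112491607666016), 2.923804521560669)
```

Emit:
step_arm(deltas=[[0,0,-15,0,0,0,-1],[0,0,-10,0,0,0,-1],[0,0,-4,0,0,0,-1],[0,0,-2,0,0,0,-1],[0,0,0,0,0,0,-1]])

```text
clock: 9.75
tcp_pos: [0.5031, 0.1813, 0.0069]
orientation: [0.013, 0.04, 0.999, -0.001]
wrist_force: [0.7, -0.3, -1.6]
finger_gap: 0.0476
grip_force: 62.2
```

Emit:
step_arm(deltas=[[0,0,-1,0,0,0,-1],[0,0,-1,0,0,0,-1],[0,0,-1,0,0,0,-1],[0,0,0,0,0,0,-1]])

```text
clock: 10.15
tcp_pos: [0.503, 0.1812, 0.0037]
orientation: [0.013, 0.04, 0.999, -0.001]
wrist_force: [-0.5, 0.3, -0.7]
finger_gap: 0.0477
grip_force: 62.2
```

Emit:
step_arm(deltas=[[0,0,-1,0,0,0,-1],[0,0,-1,0,0,0,-1],[0,0,0,0,0,0,-1]])

```text
clock: 10.45
tcp_pos: [0.5028, 0.1812, 0.0015]
orientation: [0.012, 0.04, 0.999, -0.001]
wrist_force: [-0.5, 0.4, -1.2]
finger_gap: 0.0477
grip_force: 62.2
```

Emit:
step_arm(deltas=[[0,0,-1,0,0,0,-1],[0,0,-1,0,0,0,-1],[0,0,0,0,0,0,-1]])

```text
clock: 10.75
tcp_pos: [0.5031, 0.1813, 0.0006]
orientation: [0.013, 0.04, 0.999, -0.001]
wrist_force: [-3.2, -1.6, 7.1]
finger_gap: 0.0477
grip_force: 66.9
```

Emit:
step_arm(deltas=[[0,0,-1,0,-0.5,0,-1],[0,0,0,0,0,0,-1]])

```text
clock: 10.95
tcp_pos: [0.5032, 0.1813, 0.0006]
orientation: [0.018, 0.04, 0.999, -0.001]
wrist_force: [-4.6, -1.5, 15.1]
finger_gap: 0.0476
grip_force: 71.1
```

```bash
python3 plate.py; python3 -c "
from h import *
print(get_state()['ft_torque'])"
```

```text
[503.2 181.3   0.6] y [ 0.079  0.997 -0.   ] z [ 0.035 -0.003 -0.999] [ 0.201  0.399 -0.448  0.69  -0.01   0.28 ] [-4.6 -1.5 15.1] 0.04764431554699253
to go [ -5.1 210.4  74.5]
n 34 slope x,y deg [-0.   0.2] z at tray centre 12.8 X [11.7 67.4] Y [-19.7  27.9]
((39.99113082885742, 4.391386032104492), (54.31745529174805, 49.7443962097168), 3.9522111415863037)
[-0.28941908  1.13275278  0.06123644]
```

```bash
sed -i 's/(Z>12)/(Z>-20)/; s/abs(Y)<50)&(X>-25)&(X<85)/abs(Y-4)<22)\&(X>15)\&(X<66)/' plate.py; cat >> plate.py <<'E'
f=(abs(Y-4)<55)&(abs(Y-4)>32)&(X>15)&(X<66);print('floor ref',np.nanmedian(Z[f]))
E
python3 plate.py
```

```text
[503.2 181.3   0.6] y [ 0.079  0.997 -0.   ] z [ 0.035 -0.003 -0.999] [ 0.201  0.399 -0.448  0.69  -0.01   0.28 ] [-5.6 -2.1 14.8] 0.04773608308514579
to go [ -5.1 210.4  74.5]
n 404 slope x,y deg [0.1 0.2] z at tray centre 9.1 X [16.3 65.3] Y [-17.3  25.5]
((40.53057098388672, 4.091632843017578), (50.843849182128906, 43.81857681274414), 0.41797176003456116)
floor ref 2.989029543436661
```

Emit:
step_arm(deltas=[[0,0,1,0,0,0,-1],[0,0,0,0,0,0,0.25],[0,0,0,0,0,0,0.5],[0,0,0,0,0,0,0.5],[0,0,0,0,0,0,0.5]])

```text
clock: 11.55
tcp_pos: [0.503, 0.1812, -0.0005]
orientation: [0.017, 0.04, 0.999, -0.001]
wrist_force: [-0.2, -0.0, 0.7]
finger_gap: 0.064
grip_force: 0.0
```

Emit:
step_arm(deltas=[[0,0,5,0,0,0,0.5],[0,0,20,0,0,0,0.5],[0,0,40,0,0,0,0.5],[0,0,45,0,0,0,0.5],[0,0,45,0,0,0,0.5]])

```text
clock: 12.05
tcp_pos: [0.5025, 0.1811, 0.1564]
orientation: [0.017, 0.04, 0.999, -0.001]
wrist_force: [2.0, 0.5, -0.2]
finger_gap: 0.0641
grip_force: 0.0
```

Emit:
step_arm(deltas=[[-15,25,30,0,0,0,0.5],[-20,40,0,0,0,0,0.5],[-20,40,0,0,0,0,0.5],[-20,40,0,0,0,0,0.5],[0,0,0,0,0,0,0.5]])

```text
clock: 12.55
tcp_pos: [0.4255, 0.3301, 0.1852]
orientation: [0.017, 0.036, 0.999, 0.0]
wrist_force: [0.2, -0.1, -0.7]
finger_gap: 0.0644
grip_force: 0.0
```

```bash
python3 plate.py; python3 -c "
from h import *
c=read_camera('top')
cv2.imwrite('pics/end.png',cv2.resize(cv2.convertScaleAbs(c['image'][50:350,50:400,::-1],alpha=1.4),None,fx=1.7,fy=1.7,interpolation=2))"
```

```text
[425.5 330.1 185.2] y [0.073 0.997 0.001] z [ 0.034 -0.001 -0.999] [ 0.521  0.239 -0.169  1.135 -0.018  0.593] [ 0.2 -0.1 -0.7] 0.0643539224382099
to go [  72.6   61.6 -110.1]Traceback (most recent call last):
  File "plate.py", line 9, in <module>
    print('n',e.sum(),'slope x,y deg',np.degrees(np.arctan(k[:2])).round(1),'z at tray centre',k[2].round(1),'X',np.percentile(A[e,0],[1,99]).round(1),'Y',np.percentile(A[e,1],[2,98]).round(1))
                                                                                                                 ~~~~~~~~~~~~~^^^^^^^^^^^^^^^
    return _quantile_unchecked(
        a, q, axis, out, overwrite_input, method, keepdims, weights)
    return _ureduce(a,
                    func=_quantile_ureduce_func,
    ...<5 lines>...
                    overwrite_input=overwrite_input,
                    method=method)
    r = func(a, **kwargs)
    result = _quantile(arr,
                       quantiles=q,
    ...<2 lines>...
                       out=out,
                       weights=wgt)
    slices_having_nans = np.isnan(arr[-1, ...])
                                  ~~~^^^^^^^^^
IndexError: index -1 is out of bounds for axis 0 with size 0
```

View pics/end.png

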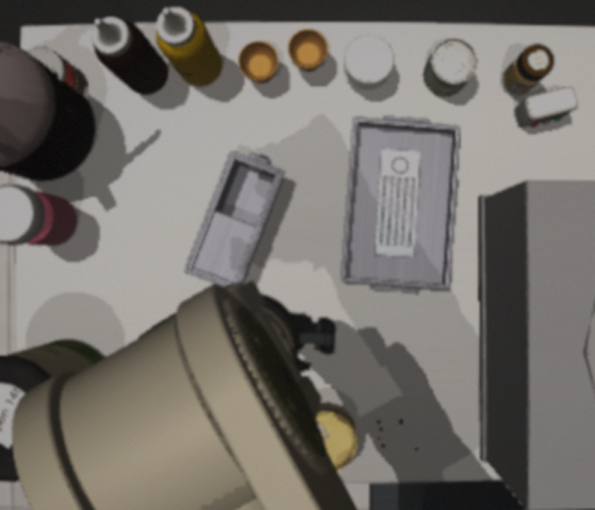

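The top view shows the grille lying flat in the middle of the tray at (398,203), dimple end at the top. The box is empty at (237,218), and the objects not hidden by the arm stand where they were. Handing in.

```bash
python3 -c "
from workcell import *
print(hand_in())"
```

```text
the job is handed in; nothing more can be done
None
```

The grille was tipped, lifted clear of the box and laid flat in the middle of the wash tray, then released; the job was handed in at about 12.6 s (limit 48 s), though the spoon and part of the milk tin were hidden by the arm in the last picture.

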